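# Put the measured mould parts away in their trays

## Robot

A 6-joint arm with a two-finger parallel gripper is mounted at the origin on the work surface. World frame = base frame: x ahead of the robot, y to its left, z up, the work surface at z = 0. Lengths are in m, angles in rad, forces in N, time in s.
With the tool pointing down it reaches from about 0.375 to 0.975 m from the base axis. Payload 3.8 kg.
Tool frame: the origin (TCP) lies at the very end of the fingers, on their centre line; the grasp point (between the pads) lies 19 mm behind it; y points along the fingers, x is the direction in which the jaws open and shut, and the axes are right-handed (so a half turn about y gives the same grasp; the last joint's range is limited). The gripper opens to 85 mm and grips with 20 to 120 N. Pads are 22 mm wide; open, the fingers measure 114 mm over their backs; the gripper's body (76 mm by 85 mm) begins 54 mm behind the grasp point. The pads swing forward as they close: fully open they stand 13 mm farther back than shut.
Start: joints at [1.289, 0.264, 1.604, -0, 1.274, -0.037], TCP at [0.164, 0.655, 0.231] pointing down, gripper open.
Joint ranges: [-2.63, 2.63], [-0.94, 2.18], [0.31, 2.57], [-1.31, 4.45], [0, 2.66], [-2.55, 2.55]. Speed limits (rad/s): [2.57, 2.57, 3.14, 3.14, 3.14, 3.14].

## Interface

Orientations are given as a rotation vector (axis times angle).
In Python, from workcell import bot, cams gives the robot as it stands.
- The arm moves only by the tool play_rows, never from a script. Its argument "motion" is a list of rows, each a list of 2 entries, a list of its own where there are three numbers: the shift along the world's x, y, z normalised to -1 to 1, where 1 is 400 mm, then the turn, a rotation vector about the world's x, y, z normalised to -1 to 1, where 1 is pi/4 rad. In form: [[[tx, ty, tz], [ax, ay, az]], ...]. A call has 1 to 10 rows; each row is the pose to reach, as a shift and turn from the pose commanded when the call began; what a row does not reach only later rows make up. A row lasts 1/8 s, in which the tool goes at most 62.5 mm and 10.7 degrees, less where a joint would pass 70% of its speed; a pose out of reach is approached as far as the arm can. A call with a number of a shift or a turn outside -1 to 1 is refused whole. A call with a gripper value outside its range is refused whole. "gripper" is the closure, from 0 (fully open) to 1 (shut), set as the call begins (left out, the last holds). The fingers move at their own pace and stop on an object; "squeeze" is the grip in N (left out, the last holds). Time passes only in rows, so rows that repeat a pose let the fingers close. It gives the time, the measured TCP pose, the force and the opening at its end, in the units of the state.
- bot.read_state(): the state, without advancing time (a new reading comes with each control period).
- cams.read_camera(name): name is "scene" or "top" or "wrist"; returns (picture, depth): 384x512x3 uint8, red, green, blue; 384x512 float32, m along the optical axis (not along the pixel's ray), 0 where there is no reading.
- cams.calibration(name): a dict with "mtx" (3x3 intrinsics, pixels), "R" (3x3) and "t" (3): a world point X has camera coordinates R X + t; the wrist camera has in their place "tool_from_camera" (4x4, takes a point from camera to tool coordinates, whose origin is the TCP and whose axes are the tool frame's). Camera axes: x right, y down, z forward; pixel columns grow to the right and rows downward; lengths in m; the calibration is good to about 2 mm. The wrist camera is an equidistant fisheye: a pixel r from the principal point sees the ray r / f radians off the axis. A picture is of the moment at which its call begins: read the wrist's pose just before it. calibration takes no time and is no camera call.
- bot.finish_job(): hands the job in, once; it reports no verdict.
Trained networks look in the newest picture that a camera, given by its name, has taken for a name from the list of things; names that differ only in an ending like _2 or _b are one class to them, and where a whole thing is asked for, a point or a joint stands for the part that bears it (a point fixed in the world has none). Each returns a list of dicts, best first, with "conf" (0 to 1); they miss things now and then, are a little off and sometimes report something else, mostly with a low value. They report only what shows in the picture. A call takes as long as a camera call. They do not tell look-alikes from the thing itself.
- cams.recognise(camera, label): "xyz" ([x, y, z] in m, in the coordinates of the camera as it stood for that picture, good to about 4 mm: the middle of the surface that is visible of it).
- cams.regions_of(camera, label): "mask" (384x512 bool, what is visible of it).
- cams.mark_of(camera, label): "xyz" ([x, y, z] in m, in the coordinates of the camera as it stood for that picture, good to about 4 mm: a listed point, or the origin of a listed thing).
The state is a dict: "time": time; "q": joint angles; "joint_vel": joint speeds; "joint_torque": joint torques, N m; "tool_pos": TCP position; "tcp_rot": TCP orientation; "wrist_force": force on the tool from outside, world axes, zero at the start; "torque": the same for the moment, N m; "width": opening from 0.0 (shut) to 1.0 (fully open).
Only numpy, scipy, OpenCV 4.12 (cv2) and the standard library are available. Lean on these libraries where they do the work, as an engineer would, in place of code of your own. Each camera call takes 0.05 s, during which the arm holds its last target.

## Task

The measured mould parts are standing mixed on the granite plate; put each kind away in its own tray. Lower the two flanged bushes over the two pegs of the peg tray, one to a peg and flange down, stand the two guide pins on their heads in the two round pockets, one to a pocket, and lay the core insert core side up in the rectangular pocket, each seated right down on the tray. Set every part down rather than dropping it, tip none over, and leave the caliper and the loupe where they are.

Things in the scene. Friction and masses are not known exactly. Their poses are not given: they have to be found in the camera images.
- bush_a: flanged guide bush, plain steel ring standing on its flange on the dark granite plate (plate top 50 mm above the desk): overall height 42 mm, flange 50 mm diameter and 8 mm thick at the bottom, barrel 36 mm diameter above it, straight bore 24 mm diameter right through; 0.22 to 0.34 kg. Origin: centre of the underside on the bore axis, z up. The two bushes are alike.
- bush_b: the other bush, the same as bush_a: flanged guide bush, plain steel ring standing on its flange on the dark granite plate (plate top 50 mm above the desk): overall height 42 mm, flange 50 mm diameter and 8 mm thick at the bottom, barrel 36 mm diameter above it, straight bore 24 mm diameter right through; 0.22 to 0.34 kg. Origin: centre of the underside on the bore axis, z up. 
- pin_a: headed guide pin, solid plain steel, standing on its head on the dark granite plate (plate top 50 mm above the desk): overall height 75 mm, head 32 mm diameter and 7 mm thick at the bottom, shaft 24 mm diameter above it with thin dark oil grooves, chamfered at the top 6 mm; 0.22 to 0.34 kg. Origin: centre of the head's underside, z up. The two pins are alike.
- pin_b: the other pin, the same as pin_a: headed guide pin, solid plain steel, standing on its head on the dark granite plate (plate top 50 mm above the desk): overall height 75 mm, head 32 mm diameter and 7 mm thick at the bottom, shaft 24 mm diameter above it with thin dark oil grooves, chamfered at the top 6 mm; 0.22 to 0.34 kg. Origin: centre of the head's underside, z up. 
- insert: mould core insert, plain steel block lying on the dark granite plate (plate top 50 mm above the desk): body 36 mm along its x, 60 mm along its y, 36 mm high, with a smaller raised core (22 x 44 mm, 10 mm high, with a 3 mm rib on it) centred on top, 49 mm overall; 0.5 to 0.8 kg; the same when turned half round. Origin: centre of the underside, z up.
- peg_tray: peg tray for the bushes: grey tray fixed on the desk, 124 mm (x) by 170 mm (y, 192 mm over end lips), rim 30 mm high, filled by a white inlay (top at z = 22 mm), thin grey liner where parts rest. Origin: centre of underside, z up. Two upright steel pegs, 8 mm diameter, 28 mm high (tops at z = 50 mm), stand at x = 0, y = +40 and -40 mm. A seated bush rests on the inlay, its origin at z = 22 mm.
- round_tray: round-pocket tray for the guide pins: grey tray fixed on the desk, 124 mm (x) by 170 mm (y, 192 mm over end lips), rim 30 mm high, filled by a white inlay (top at z = 22 mm), thin grey liner where parts rest. Origin: centre of underside, z up. Two round pockets, 49 mm diameter, 10 mm deep, at x = 0, y = +40 and -40 mm; their floors at z = 12 mm.
- slot_tray: rectangular-pocket tray for the core insert: grey tray fixed on the desk, 124 mm (x) by 170 mm (y, 192 mm over end lips), rim 30 mm high, filled by a white inlay (top at z = 22 mm), thin grey liner where parts rest. Origin: centre of underside, z up. One pocket in the middle, 61 mm along x, 85 mm along y, 10 mm deep, its floor at z = 12 mm.
- loupe: stand magnifier, a bystander to be left alone: black round loupe on a clear foot, 50 mm diameter, 40 mm high, standing loose on the desk in a place like those of the trays. Origin: centre of the underside.
- caliper: digital caliper, a bystander to be left alone: steel beam 236 mm long with jaws at one end and a black display slide, 12 mm thick, lying loose on the desk beyond the granite plate. Origin: underneath the display slide; x along the beam, away from the jaws.
Mind the look-alikes: they are no part of the job. Leave any green or turquoise look-alike of the bush_a alone. Leave any green look-alike of the bush_b alone.

How it is judged:
By the outcome, as a careful person would: the job done as asked, in the order asked, and still so for the second after the job is handed in, with the robot touching nothing.
It also fails if it takes over 128 s, if anything falls off the work surface, if the arm or the gripper's body presses on something with over 40 N, if the wrist force passes 120 N, or if a joint passes its speed limit or range.

## Working session

There is one attempt and no reset: what is moved stays moved. The work goes in short steps, Python scripts to look and compute and a tool call to move; the robot and the scene stay as the last step left them, time stands still between calls to the robot, and variables do not carry over. Pictures are saved under pics/ and viewed, and the job is handed in when it is done.

Besides the shell and the picture viewer there is one more tool, called after "Request:" as a command line: name --argument value ..., lists and objects as JSON in quotes. play_rows: Moves the arm, as the interface text tells. Its arguments: {"type":"object","properties":{"motion":{"type":"array","items":{"type":"array"}},"gripper":{"type":"number"},"squeeze":{"type":"number"}},"required":["motion"]}

```bash
ls; mkdir -p pics; python3 - <<'E'
from workcell import bot,cams
import cv2,numpy as np
print(bot.read_state())
for n in ["scene","top","wrist"]:
    p,d=cams.read_camera(n); cv2.imwrite(f"pics/{n}0.png",p[:,:,::-1]); np.savez(f"{n}0.npz",p=p,d=d)
    print(n,cams.calibration(n))
E
```

```text
pics
{'time': 0.0, 'q': array([ 1.28912254e+00,  2.64722794e-01,  1.60540962e+00, -1.86243958e-05,
        1.27370432e+00, -3.68880934e-02]), 'joint_vel': array([ 1.30206160e-03, -6.75529429e-04,  1.07815936e-04, -1.08864567e-03,
        9.75182312e-05,  1.94641031e-03]), 'joint_torque': array([-1.48034767e-03, -5.15137625e+01, -3.67306602e+01, -2.45068704e-04,
        1.33697205e-02, -8.35804940e-06]), 'tool_pos': array([0.16337648, 0.6541565 , 0.22996326]), 'tcp_rot': array([-1.31646503, -1.02570006,  1.02871742]), 'wrist_force': array([-0.10422576,  1.20565384, -0.35690329]), 'torque': array([ 0.0015904 , -0.02924781, -0.09746096]), 'width': 0.9980354956065564}
scene {'mtx': array([[434.356875  ,   0.        , 246.82645555],
       [  0.        , 434.356875  , 188.19318936],
       [  0.        ,   0.        ,   1.        ]]), 'R': array([[ 0.41840622,  0.90824662, -0.00493002],
       [ 0.53273849, -0.2498081 , -0.80857011],
       [-0.73561263,  0.33568435, -0.5883792 ]]), 't': array([-0.2427124 , -0.27858674,  1.4969145 ])}
top {'mtx': array([[365.94169759,   0.        , 258.4590749 ],
       [  0.        , 365.94169759, 191.23288201],
       [  0.        ,   0.        ,   1.        ]]), 'R': array([[ 0.05906082, -0.99825013,  0.00291608],
       [-0.973319  , -0.05823413, -0.2219435 ],
       [ 0.22172494,  0.01026989, -0.97505517]]), 't': array([-0.01560939,  0.58993066,  0.79273059])}
wrist {'mtx': array([[297.31863964,   0.        , 259.83063639],
       [  0.        , 297.31863964, 197.2882452 ],
       [  0.        ,   0.        ,   1.        ]]), 'tool_from_camera': array([[ 9.99999929e-01,  8.20591628e-05, -3.67940793e-04,
         8.65322324e-04],
       [ 3.75802878e-04, -2.94074519e-01,  9.55782421e-01,
        -1.43156268e-01],
       [-2.97713068e-05, -9.55782491e-01, -2.94074529e-01,
         7.32100667e-02],
       [ 0.00000000e+00,  0.00000000e+00,  0.00000000e+00,
         1.00000000e+00]])}
```

View pics/scene0.png

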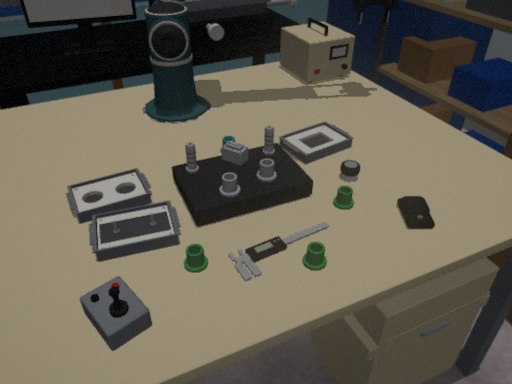

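View pics/top0.png

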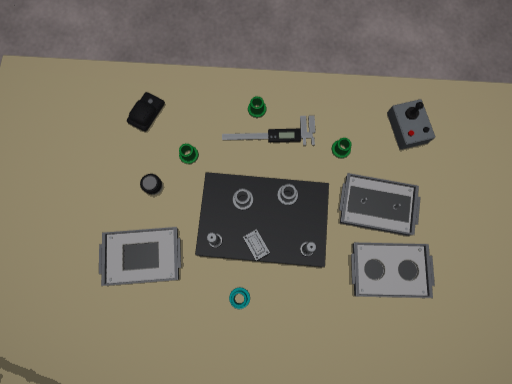

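View pics/wrist0.png

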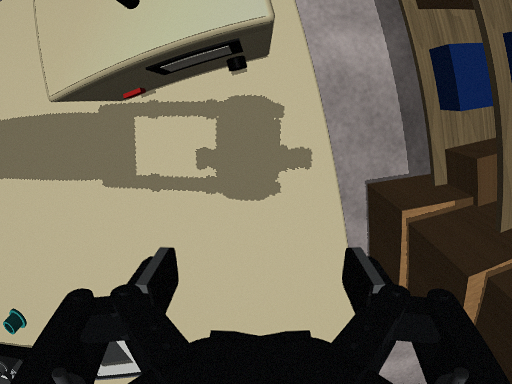

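```bash
cat > h.py <<'E'
import numpy as np,cv2
from workcell import bot,cams
def toworld(n,x):
    c=cams.calibration(n); return c["R"].T@(np.asarray(x)-c["t"])
def cloud(n,d):
    c=cams.calibration(n);K=c["mtx"];v,u=np.mgrid[:d.shape[0],:d.shape[1]]
    P=np.stack([(u-K[0,2])/K[0,0]*d,(v-K[1,2])/K[1,1]*d,d],-1)
    return (P-c["t"])@c["R"]
def pix(n,X):
    c=cams.calibration(n);p=c["R"]@np.asarray(X)+c["t"];q=c["mtx"]@p;return q[:2]/q[2]
E
python3 - <<'E'
from h import *
for n in ["top","scene"]:
    cams.read_camera(n)
    for l in ["bush_a","pin_a","insert","peg_tray","round_tray","slot_tray","loupe","caliper"]:
        for r in cams.mark_of(n,l):
            if r["conf"]>.2: w=toworld(n,r["xyz"]); print(n,l,round(r["conf"],2),w.round(4),pix(n,w).round())
    print(bot.read_state()["time"])
E
```

```text
top bush_a 0.84 [ 0.5864 -0.0498  0.0495] [287. 196.]
top bush_a 0.8 [0.5698 0.0553 0.0522] [243. 200.]
top bush_a 0.65 [0.691  0.2071 0.001 ] [188. 155.]
top bush_a 0.61 [ 0.7312 -0.1874 -0.0014] [341. 149.]
top bush_a 0.56 [0.8295 0.0342 0.0028] [258. 109.]
top bush_a 0.54 [ 0.3436  0.0466 -0.0006] [241. 298.]
top pin_a 0.64 [0.4699 0.1165 0.0482] [214. 241.]
top pin_a 0.54 [ 0.4681 -0.0965  0.0505] [305. 247.]
top insert 0.91 [0.4668 0.0171 0.047 ] [256. 245.]
top insert 0.58 [0.5708 0.0581 0.0527] [242. 199.]
top peg_tray 0.93 [ 0.5866 -0.2781  0.0007] [377. 205.]
top round_tray 0.88 [ 0.4271 -0.3034 -0.0008] [388. 271.]
top round_tray 0.48 [0.4241 0.2893 0.001 ] [143. 257.]
top slot_tray 0.56 [0.4221 0.2896 0.0007] [143. 258.]
top slot_tray 0.31 [ 0.5873 -0.2765 -0.0026] [376. 205.]
top loupe 0.91 [ 6.042e-01  2.863e-01 -3.000e-04] [154. 185.]
top caliper 0.9 [ 7.572e-01 -1.860e-02 -7.000e-04] [277. 136.]
0.6
scene bush_a 0.89 [0.5657 0.0573 0.0486] [265. 176.]
scene bush_a 0.85 [ 0.7309 -0.1825  0.0043] [197. 262.]
scene bush_a 0.82 [0.8271 0.0399 0.0034] [314. 260.]
scene bush_a 0.79 [ 0.5883 -0.0537  0.0548] [227. 190.]
scene bush_a 0.58 [ 6.893e-01  2.090e-01 -1.000e-04] [343. 203.]
scene bush_a 0.5 [0.3463 0.0482 0.0023] [228. 151.]
scene pin_a 0.84 [0.4671 0.1161 0.0497] [268. 151.]
scene pin_a 0.68 [ 0.4596 -0.0966  0.0485] [192. 169.]
scene pin_a 0.35 [ 0.5872 -0.2763  0.0024] [136. 234.]
scene insert 0.91 [0.4634 0.0176 0.0466] [234. 160.]
scene round_tray 0.86 [ 0.4294 -0.3038 -0.0026] [111. 200.]
scene round_tray 0.28 [ 0.5878 -0.0496  0.0513] [229. 191.]
scene slot_tray 0.92 [ 0.4251  0.2925 -0.0007] [315. 146.]
scene loupe 0.91 [0.6034 0.2827 0.002 ] [348. 177.]
scene loupe 0.25 [0.4614 0.022  0.046 ] [235. 159.]
scene caliper 0.87 [ 0.7548 -0.019  -0.0012] [273. 248.]
1.05
```

```bash
python3 - <<'E'
from h import *
z=np.load("top0.npz");p=z["p"][:,:,::-1]
a=cv2.resize(p[160:320,90:270],None,fx=4,fy=3.6,interpolation=cv2.INTER_CUBIC);cv2.imwrite("pics/a.png",a)
a=cv2.resize(p[160:310,190:440],None,fx=3.2,fy=3.2,interpolation=cv2.INTER_CUBIC);cv2.imwrite("pics/b.png",a)
P=cloud("top",z["d"])
print(P[200:206,250],P[220:223,300])
E
```

```text
[[0.56916963 0.03816788 0.05891505]
 [0.56745808 0.03812573 0.0554608 ]
 [0.56411622 0.03781626 0.06026908]
 [0.56231785 0.03776065 0.05721496]
 [0.55984774 0.03759367 0.05762738]
 [0.55716124 0.03738946 0.05922624]] [[ 0.53033614 -0.0821725   0.04841726]
 [ 0.52801172 -0.08228733  0.04810046]
 [ 0.52525805 -0.0820852   0.05070019]]
```

View pics/a.png

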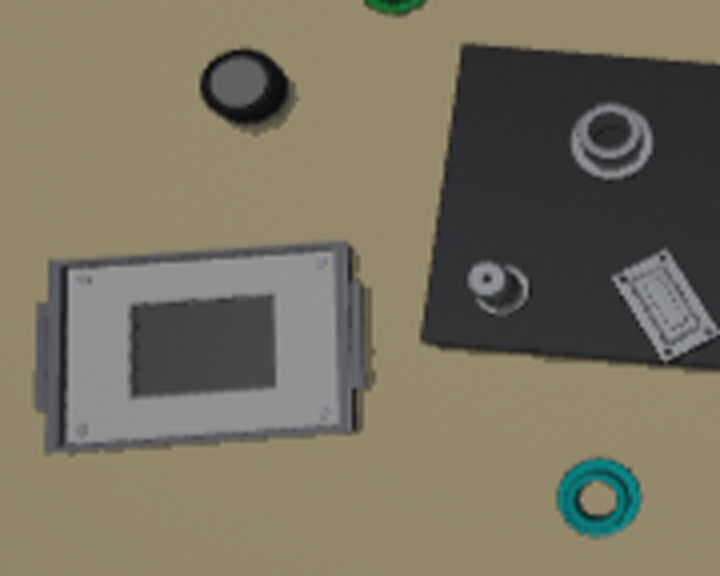

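View pics/b.png

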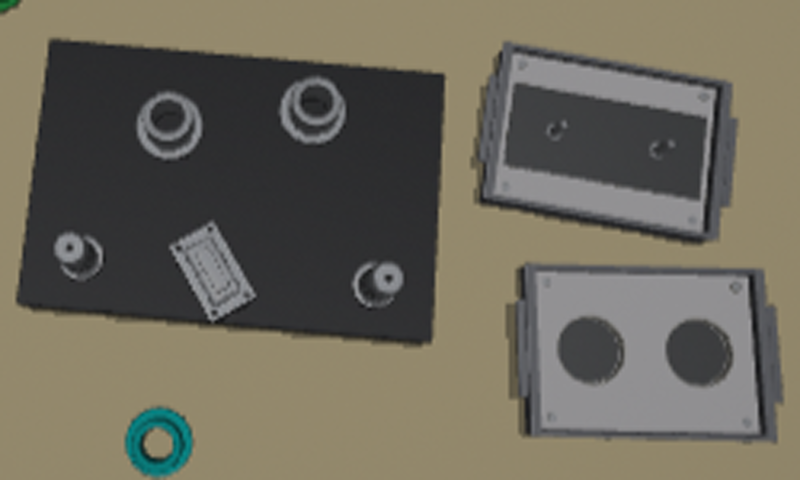

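```bash
cat >> h.py <<'E'
def ray(n,uv,z):
    c=cams.calibration(n);K=c["mtx"]
    d=c["R"].T@np.array([(uv[0]-K[0,2])/K[0,0],(uv[1]-K[1,2])/K[1,1],1.]);o=-c["R"].T@c["t"]
    return o+d*(z-o[2])/d[2]
E
python3 - <<'E'
from h import *
z=np.load("top0.npz");p=z["p"];g=cv2.cvtColor(p,cv2.COLOR_RGB2GRAY)
hsv=cv2.cvtColor(p,cv2.COLOR_RGB2HSV)
cams.read_camera("top")
def rect(mask,zz,name):
    cs,_=cv2.findContours(mask.astype(np.uint8),cv2.RETR_EXTERNAL,cv2.CHAIN_APPROX_NONE)
    for c in sorted(cs,key=cv2.contourArea)[::-1][:3]:
        if cv2.contourArea(c)<20: continue
        W=np.array([ray("top",q,zz)[:2] for q in c[:,0]],np.float32)
        r=cv2.minAreaRect(W*1000); e=cv2.fitEllipse(W*1000)
        print(name,"rect",np.round(r[0],1),np.round(r[1],1),round(r[2],1),"ell",np.round(e[0],1),np.round(e[1],1),round(e[2],1),"W-mean",(W.mean(0)*1000).round(1))
def box(u0,u1,v0,v1):
    m=np.zeros(g.shape,bool);m[v0:v1,u0:u1]=1;return m
print("gray",[int(g[y,x]) for x,y in((300,225),(140,255),(375,205),(375,270),(405,270),(110,255),(256,245),(243,200))])
rect((g<100)&box(118,165,240,274),.022,"slotpocket")
rect((g<100)&box(360,422,256,283),.022,"pockets")
rect((g<100)&box(347,411,187,222),.022,"pegliner")
for l,zz in(("peg_tray",.03),("round_tray",.03),("slot_tray",.03)):
    for r in cams.regions_of("top",l)[:1]: rect(r["mask"],zz,l)
for n,b,zz in(("bushL",(228,258,185,212),.058),("bushR",(274,302,178,207),.058),("pinL",(203,225,228,250),.125),("pinR",(298,320,236,259),.125),("ins",(240,274,226,262),.086)):
    rect((g>110)&box(*b),zz,n)
E
```

```text
gray [47, 68, 64, 66, 62, 145, 145, 56]
slotpocket rect [426.9 291.3] [60.7 85.5] 8.2 ell [426.6 290.8] [ 67.6 100.2] 7.6 W-mean [426.2 290.8]
pockets rect [ 428.5 -263.6] [46.2 47.8] 3.4 ell [ 428.6 -264.1] [46.4 47. ] 1.0 W-mean [ 428.8 -264.1]
pockets rect [ 431.2 -343.5] [47.1 46.5] 88.5 ell [ 431.5 -343.7] [45.7 47.5] 176.3 W-mean [ 431.4 -343.9]
pegliner rect [ 586.2 -276.7] [150.3  66. ] 82.9 ell [ 586.3 -277.3] [ 71.2 186.6] 172.9 W-mean [ 586.1 -277.2]
peg_tray rect [ 583.3 -275.7] [191.2 129. ] 82.8 ell [ 583.3 -274.7] [143.3 217.9] 172.5 W-mean [ 582.2 -275.7]
round_tray rect [ 429.1 -302.8] [126.3 191.9] 0.9 ell [ 428.7 -302.4] [138.6 219.6] 2.6 W-mean [ 427.8 -302.7]
slot_tray rect [426.4 290.7] [124.3 192.9] 8.1 ell [425.8 290.6] [136.2 218. ] 7.4 W-mean [424.9 290.6]
bushL rect [572.   56.1] [45.8 44.9] 3.6 ell [571.1  56.1] [45.1 45.5] 73.3 W-mean [570.9  56. ]
bushR rect [588.1 -49.5] [46.1 45. ] 2.7 ell [588.8 -48.9] [45.  45.6] 90.8 W-mean [589.1 -49.9]
pinL rect [471.1 113.5] [17. 17.] 4.9 ell [471.1 113.2] [16.6 17.6] 157.4 W-mean [471.4 113. ]
pinR rect [463.6 -99. ] [14.7 17. ] 3.4 ell [463.7 -99. ] [15.6 17.1] 175.9 W-mean [463.6 -99. ]
ins rect [464.1  17.9] [58.9 34.6] 33.1 ell [463.8  17.6] [38.2 68.8] 122.9 W-mean [463.9  17.9]
```

```bash
python3 - <<'E'
from h import *
from scipy.spatial.transform import Rotation as R
s=bot.read_state();print(R.from_rotvec(s["tcp_rot"]).as_matrix().round(3),s["tool_pos"],s["time"])
E
```

```text
[[ 0.242 -0.    -0.97 ]
 [ 0.97   0.     0.242]
 [-0.    -1.     0.   ]] [0.16358185 0.65487687 0.23128272] 1.25
```

Request:
play_rows --motion '[[[0.5, -0.75, 0], [0, 0, -1]], [[0.5, -0.75, 0], [0, 0, -1]], [[0.5, -0.75, 0], [0, 0, -1]], [[0.5, -0.75, 0], [0, 0, -1]], [[0.5, -0.75, 0], [0, 0, -1]], [[0.5, -0.75, 0], [0, 0, -1]], [[0.5, -0.75, 0], [0, 0, -1]]]' --gripper 0 --squeeze 60

```text
time: 2.12
tool_pos: [0.3652, 0.3524, 0.2316]
tcp_rot: [-1.53, -0.421, 0.419]
wrist_force: [-0.7, 0.6, -0.4]
width: 1.0
```

Request:
play_rows --motion '[[[0.515, -0.745, -0.1], [0, 0, -0.69]], [[0.515, -0.745, -0.1], [0, 0, -0.69]], [[0.515, -0.745, -0.1], [0, 0, -0.69]], [[0.515, -0.745, -0.1], [0, 0, -0.69]], [[0.515, -0.745, -0.1], [0, 0, -0.69]], [[0.515, -0.745, -0.1], [0, 0, -0.69]], [[0.515, -0.745, -0.1], [0, 0, -0.69]], [[0.515, -0.745, -0.1], [0, 0, -0.69]]]'

```text
time: 3.12
tool_pos: [0.5694, 0.0579, 0.191]
tcp_rot: [-1.57, 0.002, -0.0]
wrist_force: [0.4, 0.1, -0.2]
width: 1.001
```

```bash
cat >> h.py <<'E'
from scipy.spatial.transform import Rotation as Ro
def wr(name=None):
    s=bot.read_state();p,d=cams.read_camera("wrist")
    if name: cv2.imwrite(f"pics/{name}.png",p[:,:,::-1])
    T=np.eye(4);T[:3,:3]=Ro.from_rotvec(s["tcp_rot"]).as_matrix();T[:3,3]=s["tool_pos"]
    return s,p,d,T@cams.calibration("wrist")["tool_from_camera"]
def W(T,x): return (T@np.append(x,1))[:3]
E
python3 - <<'E'
from h import *
s,p,d,T=wr("w1");print(s["tool_pos"],s["q"],Ro.from_rotvec(s["tcp_rot"]).as_matrix()[:,0],s["width"],s["wrist_force"],s["time"])
for l in("bush_a",):
    for r in cams.mark_of("wrist",l): print(l,round(r["conf"],2),W(T,r["xyz"]).round(4))
E
```

```text
[0.5693916  0.05786524 0.19100578] [5.72455154e-02 1.00589802e-01 1.87160477e+00 9.15528890e-04
 1.17024523e+00 5.81971942e-02] [ 9.99998743e-01 -1.30866901e-03 -8.94880109e-04] 1.001353418976725 [ 0.41116571  0.0504869  -0.16878943] 3.125
bush_a 0.98 [ 0.5861 -0.0517  0.0498]
bush_a 0.96 [0.573  0.0574 0.056 ]
bush_a 0.93 [0.3452 0.0482 0.0044]
bush_a 0.84 [0.6895 0.2079 0.0019]
bush_a 0.68 [ 0.8277  0.0354 -0.0032]
```

View pics/w1.png

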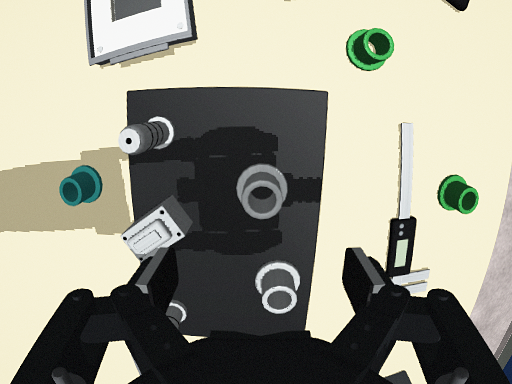

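Request:
play_rows --motion '[[[0.003, -0.003, -0.1], [0, 0, 0]], [[0.003, -0.003, -0.2], [0, 0, 0]], [[0.003, -0.003, -0.26], [0, 0, 0]], [[0.003, -0.003, -0.3], [0, 0, 0]], [[0.003, -0.003, -0.32], [0, 0, 0]], [[0.003, -0.003, -0.32], [0, 0, 0]]]'

```text
time: 3.98
tool_pos: [0.5709, 0.0561, 0.0635]
tcp_rot: [-1.571, 0.0, -0.001]
wrist_force: [0.1, -0.5, 0.8]
width: 0.999
```

Request:
play_rows --motion '[[[0, 0, 0], [0, 0, 0]], [[0, 0, 0], [0, 0, 0]], [[0, 0, 0], [0, 0, 0]], [[0, 0, 0], [0, 0, 0]], [[0, 0, 0], [0, 0, 0]], [[0, 0, 0], [0, 0, 0]], [[0, 0, 0], [0, 0, 0]], [[0, 0, 0], [0, 0, 0]]]' --gripper 1 --squeeze 60

```text
time: 4.97
tool_pos: [0.5715, 0.0556, 0.0643]
tcp_rot: [-1.571, 0.0, -0.002]
wrist_force: [-0.8, 0.3, 5.3]
width: 0.397
```

```bash
python3 - <<'E'
from h import *
s,p,d,T=wr("w2");print(s["tool_pos"],s["width"],s["wrist_force"],s["time"])
E
```

```text
[0.57148328 0.05562648 0.06434471] 0.39655364637643004 [-0.80103625  0.34778375  5.33272977] 4.975
```

View pics/w2.png

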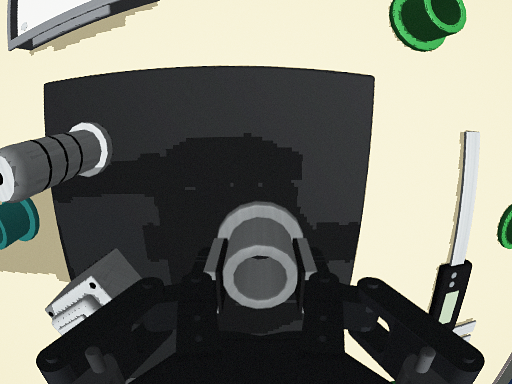

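Request:
play_rows --motion '[[[0, 0, 0.03], [0, 0, 0]], [[0, 0, 0.15], [0, 0, 0]], [[0, 0, 0.27], [0, 0, 0]], [[0, 0, 0.34], [0, 0, 0]], [[0, -0.1, 0.34], [0, 0, 0]], [[0.01, -0.23, 0.34], [0, 0, 0]], [[0.015, -0.36, 0.34], [0, 0, 0]], [[0.02, -0.49, 0.34], [0, 0, 0]], [[0.024, -0.62, 0.34], [0, 0, 0]], [[0.024, -0.75, 0.34], [0, 0, 0]]]'

```text
time: 6.28
tool_pos: [0.5797, -0.2457, 0.1987]
tcp_rot: [-1.57, 0.002, -0.0]
wrist_force: [0.4, -0.3, -3.3]
width: 0.396
```

Request:
play_rows --motion '[[[0, -0.12, 0], [0, 0, 0]], [[0, -0.17, 0], [0, 0, 0]], [[0, -0.181, 0], [0, 0, 0]], [[0, -0.181, 0], [0, 0, 0]], [[0, -0.181, 0], [0, 0, 0]]]'

```text
time: 6.9
tool_pos: [0.5805, -0.3151, 0.1992]
tcp_rot: [-1.57, 0.0, 0.0]
wrist_force: [0.2, 0.7, -2.5]
width: 0.396
```

```bash
python3 - <<'E'
from h import *
s,p,d,T=wr("w3");print(s["tool_pos"],s["q"],s["width"],s["wrist_force"],s["time"])
for l in("peg_tray","bush_a"):
    for r in cams.mark_of("wrist",l)[:3]: print(l,round(r["conf"],2),W(T,r["xyz"]).round(4))
p,d=cams.read_camera("top");cv2.imwrite("pics/t3.png",cv2.resize(p[130:330,250:450,::-1],None,fx=3,fy=3))
E
```

```text
[ 0.58052454 -0.31507445  0.19919985] [-5.35225236e-01  2.57843724e-01  1.67145454e+00  5.38066039e-04
  1.21295734e+00 -5.35591112e-01] 0.3957284697806402 [ 0.23108911  0.68531616 -2.46309532] 6.9
peg_tray 0.6 [ 0.5885 -0.2767 -0.0023]
bush_a 0.86 [ 0.5834 -0.3145  0.1904]
bush_a 0.69 [ 7.370e-01 -1.834e-01 -2.000e-04]
```

View pics/w3.png

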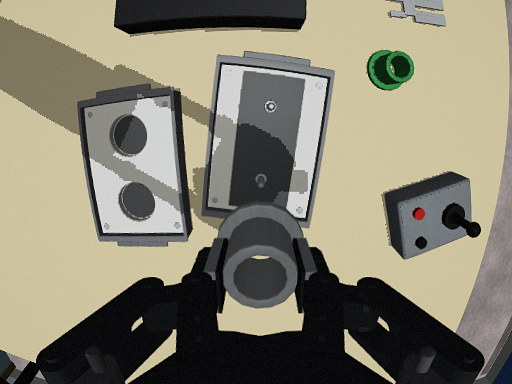

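View pics/t3.png

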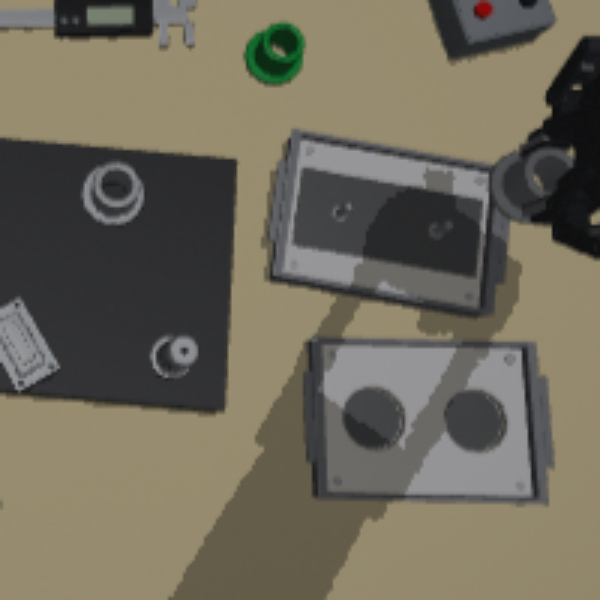

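```bash
cat >> h.py <<'E'
def wray(T,uv,z):
    K=cams.calibration("wrist")["mtx"];dx=(uv[0]-K[0,2]);dy=(uv[1]-K[1,2]);r=np.hypot(dx,dy);th=r/K[0,0]
    v=T[:3,:3]@np.array([np.sin(th)*dx/r,np.sin(th)*dy/r,np.cos(th)]);o=T[:3,3]
    return o+v*(z-o[2])/v[2]
E
python3 - <<'E'
from h import *
s,p,d,T=wr()
cv2.imwrite("pics/w3c.png",cv2.resize(p[60:260,180:360,::-1],None,fx=3,fy=3,interpolation=cv2.INTER_CUBIC))
print(wray(T,(270,105),.05),wray(T,(261,180),.05),d[178:184,261])
E
```

```text
[ 0.59250616 -0.23692082  0.05      ] [ 0.58382839 -0.31215863  0.05      ] [0.31074175 0.306627   0.3042637  0.3019612  0.30155626 0.30129474]
```

View pics/w3c.png

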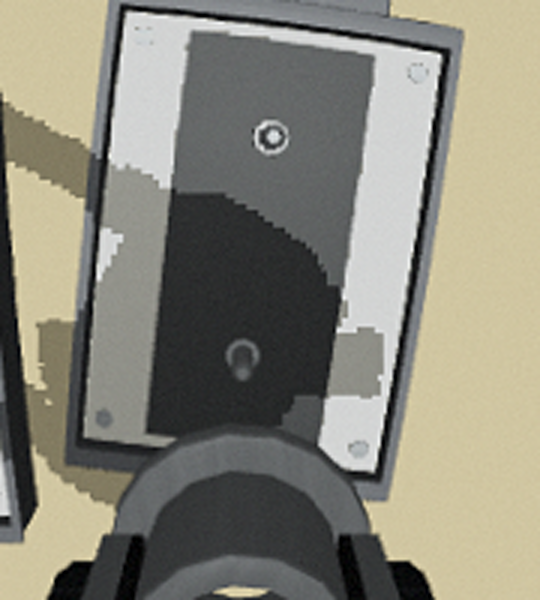

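Request:
play_rows --motion '[[[0.004, -0.004, -0.1], [0, 0, 0]], [[0.004, -0.004, -0.2], [0, 0, 0]], [[0.004, -0.004, -0.26], [0, 0, 0]], [[0.004, -0.004, -0.3], [0, 0, 0]], [[0.004, -0.004, -0.34], [0, 0, 0]], [[0.004, -0.004, -0.37], [0, 0, 0]], [[0.004, -0.004, -0.39], [0, 0, 0]], [[0.004, -0.004, -0.4], [0, 0, 0]], [[0.004, -0.004, -0.4], [0, 0, 0]]]'

```text
time: 8.28
tool_pos: [0.5821, -0.3184, 0.0393]
tcp_rot: [-1.571, 0.001, -0.001]
wrist_force: [-0.4, -0.5, -3.1]
width: 0.396
```

```bash
python3 - <<'E'
from h import *
s,p,d,T=wr("w4");print(s["tool_pos"],s["width"],s["wrist_force"],s["time"])
E
```

```text
[ 0.58206627 -0.31837431  0.03932746] 0.3961488980557471 [-0.37242579 -0.50541485 -3.11795965] 8.275
```

View pics/w4.png

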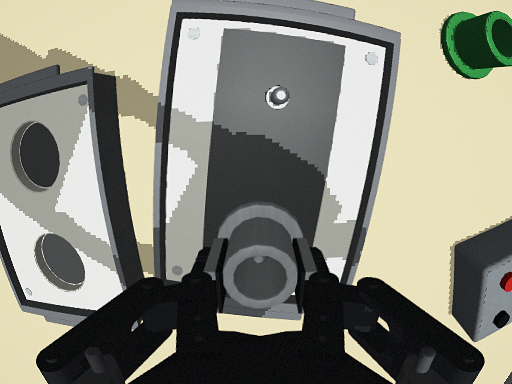

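Request:
play_rows --motion '[[[0, 0, -0.003], [0, 0, 0]], [[0, 0, -0.005], [0, 0, 0]], [[0, 0, -0.007], [0, 0, 0]], [[0, 0, -0.007], [0, 0, 0]], [[0, 0, -0.007], [0, 0, 0]]]'

```text
time: 8.95
tool_pos: [0.582, -0.3183, 0.0365]
tcp_rot: [-1.571, 0.001, -0.001]
wrist_force: [-0.0, 0.7, -3.4]
width: 0.397
```

Request:
play_rows --motion '[[[0, 0, -0.003], [0, 0, 0]], [[0, 0, -0.003], [0, 0, 0]], [[0, 0, -0.003], [0, 0, 0]]]'

```text
time: 9.32
tool_pos: [0.5821, -0.3183, 0.0364]
tcp_rot: [-1.571, 0.001, -0.001]
wrist_force: [-4.1, 2.4, 6.2]
width: 0.396
```

Request:
play_rows --motion '[[[0, 0, 0], [0, 0, 0]], [[0, 0, 0], [0, 0, 0]], [[0, 0, 0], [0, 0, 0]], [[0, 0, 0], [0, 0, 0]], [[0, 0, 0], [0, 0, 0]], [[0, 0, 0], [0, 0, 0]]]' --gripper 0

```text
time: 10.07
tool_pos: [0.582, -0.3184, 0.0353]
tcp_rot: [-1.571, 0.001, -0.001]
wrist_force: [0.5, 0.5, -0.3]
width: 0.997
```

Request:
play_rows --motion '[[[0, 0, 0.03], [0, 0, 0]], [[0, 0, 0.12], [0, 0, 0]], [[0, 0, 0.25], [0, 0, 0]], [[0, 0, 0.36], [0, 0, 0]], [[0, 0.1, 0.4], [0, 0, 0]], [[0, 0.25, 0.4], [0, 0, 0]], [[0.005, 0.4, 0.4], [0, 0, 0]], [[0.012, 0.55, 0.4], [0, 0, 0]], [[0.012, 0.65, 0.4], [0, 0, 0]], [[0.012, 0.67, 0.4], [0, 0, 0]]]'

```text
time: 11.32
tool_pos: [0.5869, -0.0479, 0.1964]
tcp_rot: [-1.571, -0.003, 0.001]
wrist_force: [-0.2, 0.4, 0.2]
width: 1.0
```

```bash
python3 - <<'E'
from h import *
s,p,d,T=wr("w5");print(s["tool_pos"],s["width"],s["wrist_force"],s["time"])
for l in("bush_a","pin_a","insert","round_tray"):
    for r in cams.mark_of("wrist",l)[:4]: print(l,round(r["conf"],2),W(T,r["xyz"]).round(4))
E
```

```text
[ 0.58687815 -0.04786681  0.19641337] 0.9999842456694541 [-0.20087546  0.39057717  0.21188124] 11.325
bush_a 0.9 [0.3464 0.0475 0.002 ]
bush_a 0.81 [ 0.5894 -0.0487  0.0502]
bush_a 0.74 [ 0.8292  0.0365 -0.0009]
bush_a 0.41 [0.4705 0.1166 0.0488]
pin_a 0.78 [ 0.4689 -0.0974  0.0541]
pin_a 0.66 [0.4723 0.1142 0.0495]
insert 0.7 [0.4675 0.0139 0.0486]
round_tray 0.9 [ 0.4331 -0.3074 -0.0016]
```

View pics/w5.png

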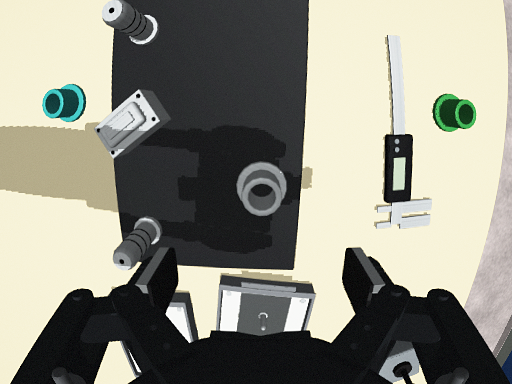

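Request:
play_rows --motion '[[[0.003, -0.004, -0.1], [0, 0, 0]], [[0.003, -0.004, -0.2], [0, 0, 0]], [[0.003, -0.004, -0.27], [0, 0, 0]], [[0.003, -0.004, -0.31], [0, 0, 0]], [[0.003, -0.004, -0.33], [0, 0, 0]], [[0.003, -0.004, -0.33], [0, 0, 0]]]'

```text
time: 12.32
tool_pos: [0.5883, -0.0524, 0.0635]
tcp_rot: [-1.571, 0.001, -0.002]
wrist_force: [0.4, 0.3, 0.1]
width: 0.995
```

Request:
play_rows --motion '[[[0, 0, 0], [0, 0, 0]], [[0, 0, 0], [0, 0, 0]], [[0, 0, 0], [0, 0, 0]], [[0, 0, 0], [0, 0, 0]], [[0, 0, 0], [0, 0, 0]], [[0, 0, 0], [0, 0, 0]], [[0, 0, 0], [0, 0, 0]], [[0, 0, 0], [0, 0, 0]]]' --gripper 1 --squeeze 60

```text
time: 13.32
tool_pos: [0.5887, -0.052, 0.0646]
tcp_rot: [-1.571, -0.0, -0.002]
wrist_force: [-1.7, 0.1, 5.3]
width: 0.406
```

Request:
play_rows --motion '[[[0, 0, 0.03], [0, 0, 0]], [[0, 0, 0.12], [0, 0, 0]], [[0, 0, 0.24], [0, 0, 0]], [[0, 0, 0.32], [0, 0, 0]], [[0, -0.1, 0.34], [0, 0, 0]], [[0.005, -0.22, 0.34], [0, 0, 0]], [[0.008, -0.34, 0.34], [0, 0, 0]], [[0.008, -0.43, 0.34], [0, 0, 0]], [[0.008, -0.468, 0.34], [0, 0, 0]], [[0.008, -0.468, 0.34], [0, 0, 0]]]'

```text
time: 14.58
tool_pos: [0.5908, -0.2394, 0.199]
tcp_rot: [-1.57, 0.003, -0.002]
wrist_force: [1.1, 0.7, -2.3]
width: 0.412
```

```bash
python3 - <<'E'
from h import *
s,p,d,T=wr("w6");print(s["tool_pos"],s["width"],s["wrist_force"],s["time"])
for l in("bush_a",):
    for r in cams.mark_of("wrist",l)[:4]: print(l,round(r["conf"],2),W(T,r["xyz"]).round(4))
E
```

```text
[ 0.59083495 -0.23944203  0.19899017] 0.4118014656045238 [ 1.05543542  0.72868656 -2.30947231] 14.575
bush_a 0.84 [ 0.7345 -0.1823  0.0043]
bush_a 0.63 [ 0.5843 -0.3191  0.0258]
bush_a 0.55 [ 0.5901 -0.2348  0.1859]
```

View pics/w6.png

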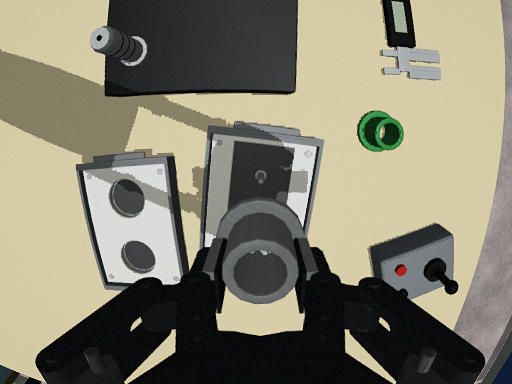

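```bash
python3 - <<'E'
from h import *
s,p,d,T=wr()
K=cams.calibration("wrist")["mtx"]
v,u=np.mgrid[:384,:512];dx=u-K[0,2];dy=v-K[1,2];r=np.hypot(dx,dy)+1e-9;th=r/K[0,0]
C=np.stack([np.tan(th)*dx/r*d,np.tan(th)*dy/r*d,d],-1)
P=C@T[:3,:3].T+T[:3,3]
m=(u>215)&(u<305)&(v>200)&(v<310)&(d>0)
Q=P[m];
# top face
top=Q[(Q[:,2]>s["tool_pos"][2]+.02)&(Q[:,2]<s["tool_pos"][2]+.04)&(abs(Q[:,0]-s["tool_pos"][0])<.017)&(abs(Q[:,1]-s["tool_pos"][1])<.03)]
c=top.mean(0);U,S,V=np.linalg.svd(top-c);print(len(top),c,V[2],S, top.min(0),top.max(0))
fl=Q[(Q[:,2]<s["tool_pos"][2]+.003)&(Q[:,2]>s["tool_pos"][2]-.02)&(abs(Q[:,0]-s["tool_pos"][0])<.027)]
c=fl.mean(0);print(len(fl),c,fl.min(0),fl.max(0),np.percentile(fl[:,2],[5,50,95]))
for vv in range(196,300,6): print(vv,P[vv,260].round(4),P[vv,240].round(4),P[vv,280].round(4))
E
```

```text
3267 [ 0.59023051 -0.23280289  0.22625409] [0.12266355 0.02223139 0.99219928] [0.63109544 0.59455612 0.19116854] [ 0.57402602 -0.25219053  0.21902026] [ 0.60800973 -0.2161245   0.23901134]
2305 [ 0.59300905 -0.2244173   0.19385455] [ 0.56816253 -0.24717802  0.18538776] [ 0.61702037 -0.21034979  0.20200826] [0.18938828 0.19313175 0.20061703]
196 [ 0.5931 -0.2593  0.0222] [ 0.5706 -0.2589  0.0235] [ 0.6155 -0.2591  0.0229]
202 [ 0.593  -0.2113  0.1924] [ 0.5822 -0.2121  0.1898] [ 0.604  -0.2128  0.1879]
208 [ 0.593  -0.2145  0.1927] [ 0.5824 -0.2145  0.1929] [ 0.6037 -0.2145  0.1929]
214 [ 0.593  -0.2169  0.1956] [ 0.5824 -0.2176  0.1938] [ 0.6038 -0.218   0.1927]
220 [ 0.593  -0.2165  0.2052] [ 0.5824 -0.2202  0.1958] [ 0.6038 -0.221   0.1939]
226 [ 0.593  -0.2172  0.2112] [ 0.583  -0.2198  0.2051] [ 0.6031 -0.2203  0.2039]
232 [ 0.593  -0.2164  0.2203] [ 0.5836 -0.2191  0.2141] [ 0.6026 -0.2202  0.2117]
238 [ 0.593  -0.217   0.2254] [ 0.5841 -0.2184  0.2223] [ 0.6021 -0.2194  0.2202]
244 [ 0.593  -0.2191  0.2269] [ 0.5844 -0.219   0.2273] [ 0.6017 -0.2193  0.2267]
250 [ 0.593  -0.306   0.0635] [ 0.5844 -0.2217  0.2275] [ 0.6017 -0.2222  0.2266]
256 [ 0.593  -0.2459  0.1882] [ 0.5843 -0.225   0.227 ] [ 0.6018 -0.2251  0.2268]
262 [ 0.593  -0.2466  0.1941] [ 0.5826 -0.2399  0.2061] [ 0.6036 -0.2408  0.2045]
268 [ 0.593  -0.2459  0.202 ] [ 0.5828 -0.2408  0.2107] [ 0.6032 -0.2407  0.211 ]
274 [ 0.593  -0.2462  0.2078] [ 0.5831 -0.2411  0.2161] [ 0.6028 -0.2405  0.2171]
280 [ 0.593  -0.2472  0.2122] [ 0.5834 -0.2413  0.2212] [ 0.6027 -0.2418  0.2206]
286 [ 0.593  -0.1628  0.3423] [ 0.5836 -0.2423  0.2251] [ 0.6024 -0.2419  0.2257]
292 [ 0.593  -0.2467  0.2236] [ 0.5836 -0.2446  0.2268] [ 0.6024 -0.2451  0.2261]
298 [ 0.593  -0.2479  0.2269] [ 0.5836 -0.2475  0.2276] [ 0.6025 -0.248   0.2269]
```

Request:
play_rows --motion '[[[0.002, -0.006, -0.1], [0, 0, 0]], [[0.002, -0.006, -0.2], [0, 0, 0]], [[0.002, -0.006, -0.26], [0, 0, 0]], [[0.002, -0.006, -0.3], [0, 0, 0]], [[0.002, -0.006, -0.34], [0, 0, 0]], [[0.002, -0.006, -0.37], [0, 0, 0]], [[0.002, -0.006, -0.39], [0, 0, 0]], [[0.002, -0.006, -0.398], [0, 0, 0]], [[0.002, -0.006, -0.398], [0, 0, 0]]]'

```text
time: 15.85
tool_pos: [0.5921, -0.2417, 0.0402]
tcp_rot: [-1.571, 0.001, -0.001]
wrist_force: [-0.9, -0.4, -2.7]
width: 0.408
```

```bash
python3 - <<'E'
from h import *
s,p,d,T=wr("w7");print(s["tool_pos"],s["width"],s["wrist_force"],s["time"])
E
```

```text
[ 0.59214285 -0.24167553  0.04024565] 0.40752945739837293 [-0.87172798 -0.4397542  -2.66647546] 15.85
```

View pics/w7.png

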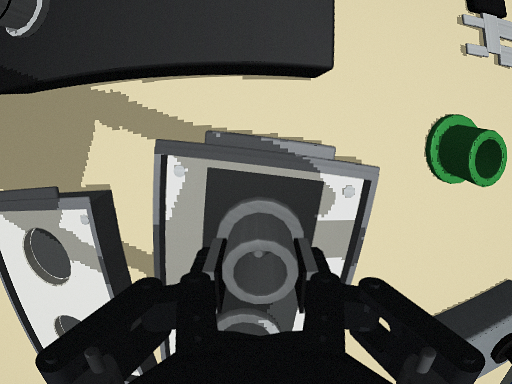

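Peg is in the bore. Lower in small steps to contact.

Request:
play_rows --motion '[[[0, 0, -0.004], [0, 0, 0]], [[0, 0, -0.007], [0, 0, 0]], [[0, 0, -0.009], [0, 0, 0]], [[0, 0, -0.009], [0, 0, 0]]]'

```text
time: 16.4
tool_pos: [0.592, -0.2415, 0.0366]
tcp_rot: [-1.571, 0.001, -0.001]
wrist_force: [0.3, -0.4, -1.1]
width: 0.408
```

Request:
play_rows --motion '[[[0, 0, -0.002], [0, 0, 0]], [[0, 0, -0.002], [0, 0, 0]], [[0, 0, -0.002], [0, 0, 0]]]'

```text
time: 16.77
tool_pos: [0.5921, -0.2416, 0.0366]
tcp_rot: [-1.571, 0.001, -0.001]
wrist_force: [-2.3, 1.2, 5.6]
width: 0.411
```

Request:
play_rows --motion '[[[0, 0, 0], [0, 0, 0]], [[0, 0, 0], [0, 0, 0]], [[0, 0, 0], [0, 0, 0]], [[0, 0, 0], [0, 0, 0]], [[0, 0, 0], [0, 0, 0]], [[0, 0, 0], [0, 0, 0]]]' --gripper 0

```text
time: 17.52
tool_pos: [0.592, -0.2415, 0.0356]
tcp_rot: [-1.571, 0.001, -0.001]
wrist_force: [0.4, -0.0, -0.6]
width: 1.003
```

Request:
play_rows --motion '[[[0, 0, 0.03], [0, 0, 0]], [[0, 0, 0.12], [0, 0, 0]], [[0, 0, 0.25], [0, 0, 0]], [[0, 0, 0.36], [0, 0, 0]], [[-0.05, 0.06, 0.41], [0, 0, 0]], [[-0.14, 0.16, 0.41], [0, 0, 0]], [[-0.24, 0.27, 0.41], [0, 0, 0]], [[-0.31, 0.35, 0.41], [0, 0, 0]], [[-0.318, 0.359, 0.41], [0, 0, 0]], [[-0.318, 0.359, 0.41], [0, 0, 0]]]'

```text
time: 18.77
tool_pos: [0.4655, -0.0981, 0.2008]
tcp_rot: [-1.572, -0.001, -0.002]
wrist_force: [0.7, 0.6, 1.0]
width: 1.001
```

```bash
cat >> h.py <<'E'
def wcloud(d,T):
    K=cams.calibration("wrist")["mtx"]
    v,u=np.mgrid[:384,:512];dx=u-K[0,2];dy=v-K[1,2];r=np.hypot(dx,dy)+1e-9;th=r/K[0,0]
    C=np.stack([np.tan(th)*dx/r*d,np.tan(th)*dy/r*d,d],-1)
    return C@T[:3,:3].T+T[:3,3]
E
python3 - <<'E'
from h import *
s,p,d,T=wr("w8");print(s["tool_pos"],s["width"],s["wrist_force"],s["time"])
for l in("pin_a",):
    for r in cams.mark_of("wrist",l)[:4]: print(l,round(r["conf"],2),W(T,r["xyz"]).round(4))
P=wcloud(d,T)
Q=P[(d>0)&(abs(P[...,0]-.465)<.04)&(abs(P[...,1]+.098)<.04)&(abs(P[...,2]-.125)<.004)]
print(len(Q),Q.mean(0),Q.min(0),Q.max(0))
p,d=cams.read_camera("top");cv2.imwrite("pics/t8.png",cv2.resize(p[130:330,250:450,::-1],None,fx=3,fy=3))
E
```

```text
[ 0.46546322 -0.09810932  0.20076493] 1.0006989010114529 [0.66647744 0.59908438 1.01710767] 18.775
pin_a 0.91 [ 0.4675 -0.0989  0.0557]
594 [ 0.46544567 -0.09697188  0.12498459] [ 0.45426865 -0.10918032  0.12101664] [ 0.47641129 -0.08674092  0.12728565]
```

View pics/w8.png

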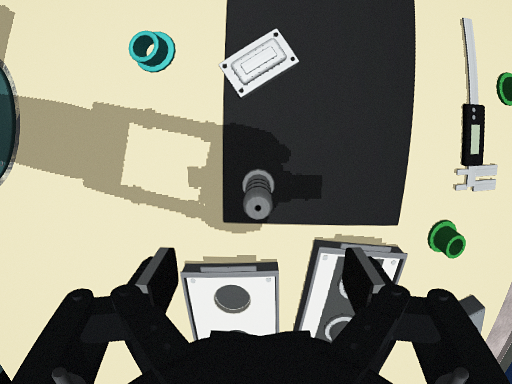

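View pics/t8.png

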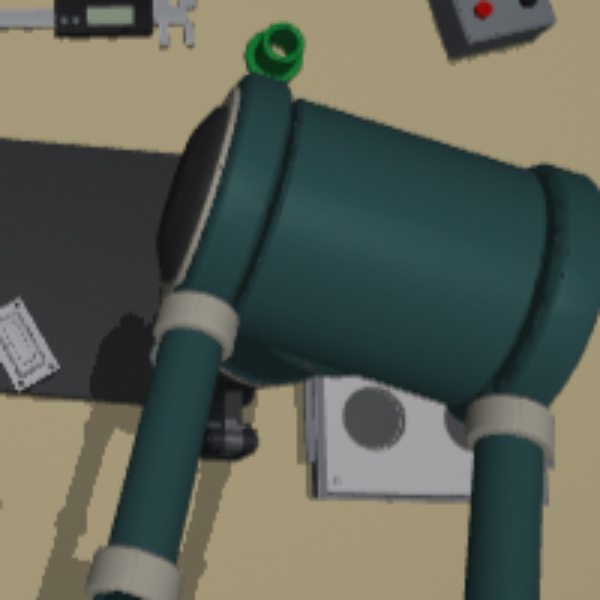

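Request:
play_rows --motion '[[[0, 0.001, -0.08], [0, 0, 0]], [[0, 0.001, -0.16], [0, 0, 0]], [[0, 0.001, -0.24], [0, 0, 0]], [[0, 0.001, -0.29], [0, 0, 0]], [[0, 0.001, -0.307], [0, 0, 0]], [[0, 0.001, -0.307], [0, 0, 0]]]'

```text
time: 19.68
tool_pos: [0.4651, -0.098, 0.0767]
tcp_rot: [-1.571, 0.002, -0.001]
wrist_force: [0.5, 0.1, 0.1]
width: 1.0
```

Request:
play_rows --motion '[[[0, 0, 0], [0, 0, 0]], [[0, 0, 0], [0, 0, 0]], [[0, 0, 0], [0, 0, 0]], [[0, 0, 0], [0, 0, 0]], [[0, 0, 0], [0, 0, 0]], [[0, 0, 0], [0, 0, 0]], [[0, 0, 0], [0, 0, 0]], [[0, 0, 0], [0, 0, 0]], [[0, 0, 0], [0, 0, 0]]]' --gripper 1 --squeeze 60

```text
time: 20.8
tool_pos: [0.465, -0.0976, 0.0775]
tcp_rot: [-1.571, 0.001, -0.001]
wrist_force: [-2.1, 0.4, 6.2]
width: 0.263
```

Request:
play_rows --motion '[[[0, 0, 0.03], [0, 0, 0]], [[0, 0, 0.1], [0, 0, 0]], [[0, 0, 0.2], [0, 0, 0]], [[0, 0, 0.28], [0, 0, 0]], [[-0.01, -0.08, 0.3], [0, 0, 0]], [[-0.03, -0.2, 0.3], [0, 0, 0]], [[-0.05, -0.32, 0.3], [0, 0, 0]], [[-0.07, -0.44, 0.3], [0, 0, 0]], [[-0.085, -0.56, 0.3], [0, 0, 0]], [[-0.085, -0.615, 0.3], [0, 0, 0]]]'

```text
time: 22.05
tool_pos: [0.4299, -0.3455, 0.1966]
tcp_rot: [-1.571, 0.003, -0.002]
wrist_force: [-0.5, 0.2, -3.0]
width: 0.266
```

Request:
play_rows --motion '[[[0, 0, 0], [0, 0, 0]], [[0, 0, 0], [0, 0, 0]], [[0, 0, 0], [0, 0, 0]]]'

```text
time: 22.42
tool_pos: [0.431, -0.3421, 0.1967]
tcp_rot: [-1.57, 0.0, 0.0]
wrist_force: [0.5, 0.0, -4.3]
width: 0.269
```

```bash
python3 - <<'E'
from h import *
s,p,d,T=wr("w9");print(s["tool_pos"],s["width"],s["wrist_force"],s["time"])
for l in("pin_a","round_tray"):
    for r in cams.mark_of("wrist",l)[:4]: print(l,round(r["conf"],2),W(T,r["xyz"]).round(4))
g=cv2.cvtColor(p,cv2.COLOR_RGB2GRAY)
E
```

```text
[ 0.430968   -0.34207108  0.19672479] 0.2693517740274994 [ 0.46403219  0.03468669 -4.33897639] 22.425
pin_a 0.97 [ 0.4338 -0.3421  0.1753]
round_tray 0.7 [ 0.4325 -0.3072 -0.0041]
```

View pics/w9.png

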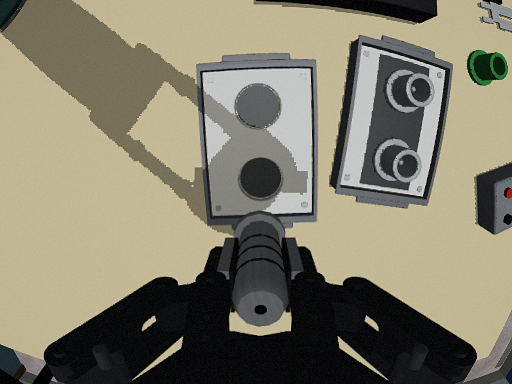

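```bash
python3 - <<'E'
from h import *
s,p,d,T=wr()
for uv in((258,105),(261,179)): print(wray(T,uv,.022), wray(T,uv,.012))
P=wcloud(d,T);m=(d>0)&(P[...,2]<.155)&(P[...,2]>.15)&(abs(P[...,0]-.431)<.025)&(abs(P[...,1]+.342)<.03)
m2=(d>0)&(P[...,2]<.178)&(P[...,2]>.172)&(abs(P[...,0]-.431)<.025)&(abs(P[...,1]+.342)<.03)
m3=(d>0)&(P[...,2]<.248)&(P[...,2]>.22)&(abs(P[...,0]-.431)<.025)&(abs(P[...,1]+.342)<.03)
for k in(m,m2,m3): Q=P[k];print(len(Q), len(Q) and (Q.min(0),Q.max(0)))
E
```

```text
[ 0.43110299 -0.26342039  0.022     ] [ 0.43104713 -0.26329955  0.012     ]
[ 0.43431315 -0.34403741  0.022     ] [ 0.4343582  -0.34645082  0.012     ]
0 0
570 (array([ 0.41708951, -0.34829065,  0.17205552]), array([ 0.44780121, -0.32704487,  0.17799121]))
5472 (array([ 0.40606335, -0.35367509,  0.22000012]), array([ 0.45597841, -0.32799497,  0.24799558]))
```

Request:
play_rows --motion '[[[0.002, -0.003, -0.08], [0, 0, 0]], [[0.002, -0.003, -0.18], [0, 0, 0]], [[0.002, -0.003, -0.26], [0, 0, 0]], [[0.002, -0.003, -0.31], [0, 0, 0]], [[0.002, -0.003, -0.34], [0, 0, 0]], [[0.002, -0.003, -0.36], [0, 0, 0]], [[0.002, -0.003, -0.375], [0, 0, 0]], [[0.002, -0.003, -0.385], [0, 0, 0]], [[0.002, -0.003, -0.385], [0, 0, 0]]]'

```text
time: 23.75
tool_pos: [0.4317, -0.3448, 0.043]
tcp_rot: [-1.571, 0.001, -0.001]
wrist_force: [-0.0, 0.2, -3.2]
width: 0.268
```

```bash
python3 - <<'E'
from h import *
s,p,d,T=wr("w10");print(s["tool_pos"],s["width"],s["wrist_force"],s["time"])
E
```

```text
[ 0.43166489 -0.34481351  0.04301808] 0.2675025278940651 [-0.04350624  0.16654717 -3.2204287 ] 23.75
```

View pics/w10.png

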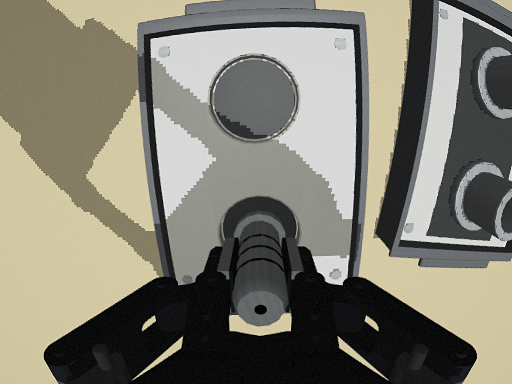

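Request:
play_rows --motion '[[[0, 0, -0.004], [0, 0, 0]], [[0, 0, -0.007], [0, 0, 0]], [[0, 0, -0.009], [0, 0, 0]], [[0, 0, -0.009], [0, 0, 0]]]'

```text
time: 24.3
tool_pos: [0.4316, -0.3448, 0.0396]
tcp_rot: [-1.571, 0.001, -0.001]
wrist_force: [-0.5, 0.6, -0.1]
width: 0.267
```

Request:
play_rows --motion '[[[0, 0, -0.002], [0, 0, 0]], [[0, 0, -0.002], [0, 0, 0]], [[0, 0, -0.002], [0, 0, 0]]]'

```text
time: 24.68
tool_pos: [0.4317, -0.3449, 0.0395]
tcp_rot: [-1.571, 0.001, -0.001]
wrist_force: [-2.9, 2.6, 5.7]
width: 0.265
```

Request:
play_rows --motion '[[[0, 0, 0], [0, 0, 0]], [[0, 0, 0], [0, 0, 0]], [[0, 0, 0], [0, 0, 0]], [[0, 0, 0], [0, 0, 0]], [[0, 0, 0], [0, 0, 0]], [[0, 0, 0], [0, 0, 0]], [[0, 0, 0], [0, 0, 0]]]' --gripper 0

```text
time: 25.55
tool_pos: [0.4316, -0.3447, 0.0385]
tcp_rot: [-1.571, 0.001, -0.001]
wrist_force: [0.1, 0.4, -0.3]
width: 0.999
```

Request:
play_rows --motion '[[[0, 0, 0.03], [0, 0, 0]], [[0, 0, 0.12], [0, 0, 0]], [[0, 0, 0.25], [0, 0, 0]], [[0, 0, 0.36], [0, 0, 0]], [[0.01, 0.08, 0.41], [0, 0, 0]], [[0.03, 0.22, 0.41], [0, 0, 0]], [[0.05, 0.36, 0.41], [0, 0, 0]], [[0.07, 0.5, 0.41], [0, 0, 0]], [[0.08, 0.64, 0.41], [0, 0, 0]], [[0.099, 0.78, 0.41], [0, 0, 0]]]'

```text
time: 26.8
tool_pos: [0.4712, -0.031, 0.2037]
tcp_rot: [-1.571, -0.0, -0.003]
wrist_force: [0.9, -0.2, 0.2]
width: 1.001
```

Request:
play_rows --motion '[[[0, 0.14, 0], [0, 0, 0]], [[0, 0.27, 0], [0, 0, 0]], [[0, 0.35, 0], [0, 0, 0]], [[0, 0.367, 0], [0, 0, 0]], [[0, 0.367, 0], [0, 0, 0]], [[0, 0.367, 0], [0, 0, 0]]]'

```text
time: 27.55
tool_pos: [0.4713, 0.113, 0.2027]
tcp_rot: [-1.571, 0.002, -0.002]
wrist_force: [0.5, -0.3, -0.1]
width: 1.0
```

```bash
python3 - <<'E'
from h import *
s,p,d,T=wr("w11");print(s["tool_pos"],s["width"],s["q"],s["wrist_force"],s["time"])
for l in("pin_a",):
    for r in cams.mark_of("wrist",l)[:4]: print(l,round(r["conf"],2),W(T,r["xyz"]).round(4))
P=wcloud(d,T)
Q=P[(d>0)&(abs(P[...,0]-.47)<.03)&(abs(P[...,1]-.115)<.03)&(abs(P[...,2]-.125)<.004)]
print(len(Q),Q.mean(0),Q.min(0),Q.max(0))
E
```

```text
[0.47126967 0.11301015 0.20265831] 0.9998688435344062 [ 1.84257744e-01 -8.04010066e-02  2.03209690e+00 -4.56654576e-04
  1.18984421e+00  1.86900190e-01] [ 0.45207776 -0.33080146 -0.13352841] 27.55
pin_a 0.7 [0.4724 0.1175 0.0495]
584 [0.47262518 0.11481035 0.12501332] [0.46141712 0.10321383 0.1210174 ] [0.48371949 0.12442443 0.12750754]
```

View pics/w11.png

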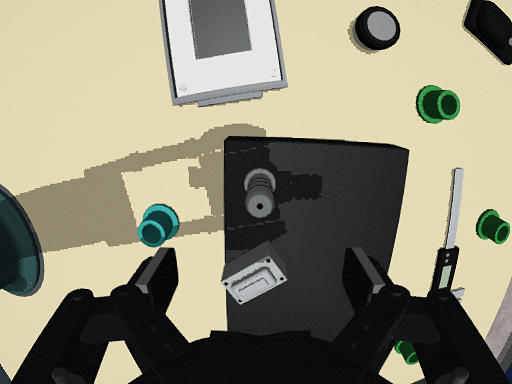

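Request:
play_rows --motion '[[[0.003, 0.004, -0.08], [0, 0, 0]], [[0.003, 0.004, -0.16], [0, 0, 0]], [[0.003, 0.004, -0.24], [0, 0, 0]], [[0.003, 0.004, -0.295], [0, 0, 0]], [[0.003, 0.004, -0.312], [0, 0, 0]], [[0.003, 0.004, -0.312], [0, 0, 0]]]'

```text
time: 28.4
tool_pos: [0.4725, 0.1152, 0.0777]
tcp_rot: [-1.571, 0.002, -0.001]
wrist_force: [-0.2, 0.8, 0.5]
width: 1.003
```

Request:
play_rows --motion '[[[0, 0, 0], [0, 0, 0]], [[0, 0, 0], [0, 0, 0]], [[0, 0, 0], [0, 0, 0]], [[0, 0, 0], [0, 0, 0]], [[0, 0, 0], [0, 0, 0]], [[0, 0, 0], [0, 0, 0]], [[0, 0, 0], [0, 0, 0]], [[0, 0, 0], [0, 0, 0]], [[0, 0, 0], [0, 0, 0]]]' --gripper 1 --squeeze 60

```text
time: 29.52
tool_pos: [0.4725, 0.1158, 0.0782]
tcp_rot: [-1.571, 0.001, -0.001]
wrist_force: [-2.3, -0.3, 5.3]
width: 0.269
```

Request:
play_rows --motion '[[[0, 0, 0.03], [0, 0, 0]], [[0, 0, 0.1], [0, 0, 0]], [[0, 0, 0.2], [0, 0, 0]], [[0, 0, 0.28], [0, 0, 0]], [[0, -0.08, 0.3], [0, 0, 0]], [[-0.02, -0.2, 0.3], [0, 0, 0]], [[-0.04, -0.33, 0.3], [0, 0, 0]], [[-0.06, -0.46, 0.3], [0, 0, 0]], [[-0.08, -0.59, 0.3], [0, 0, 0]], [[-0.1, -0.71, 0.3], [0, 0, 0]]]'

```text
time: 30.78
tool_pos: [0.4315, -0.1699, 0.1976]
tcp_rot: [-1.571, 0.001, -0.001]
wrist_force: [0.8, 0.3, -2.9]
width: 0.268
```

Request:
play_rows --motion '[[[-0.006, -0.12, 0], [0, 0, 0]], [[-0.006, -0.2, 0], [0, 0, 0]], [[-0.006, -0.235, 0], [0, 0, 0]], [[-0.006, -0.239, 0], [0, 0, 0]], [[-0.006, -0.239, 0], [0, 0, 0]], [[-0.006, -0.239, 0], [0, 0, 0]]]'

```text
time: 31.52
tool_pos: [0.43, -0.2628, 0.1976]
tcp_rot: [-1.57, 0.0, 0.0]
wrist_force: [-0.5, 0.1, -3.1]
width: 0.265
```

```bash
python3 - <<'E'
from h import *
s,p,d,T=wr("w12");print(s["tool_pos"],s["width"],s["wrist_force"],s["time"])
P=wcloud(d,T);x,y,z=s["tool_pos"]
m2=(d>0)&(P[...,2]<z-.018)&(P[...,2]>z-.026)&(abs(P[...,0]-x)<.025)&(abs(P[...,1]-y)<.03)
Q=P[m2];print(len(Q),Q.min(0),Q.max(0))
E
```

```text
[ 0.43004554 -0.26278694  0.19758856] 0.26541944169085196 [-0.48281798  0.13177511 -3.11485054] 31.525
631 [ 0.41627496 -0.27051573  0.17159476] [ 0.44660338 -0.24900071  0.17950118]
```

View pics/w12.png

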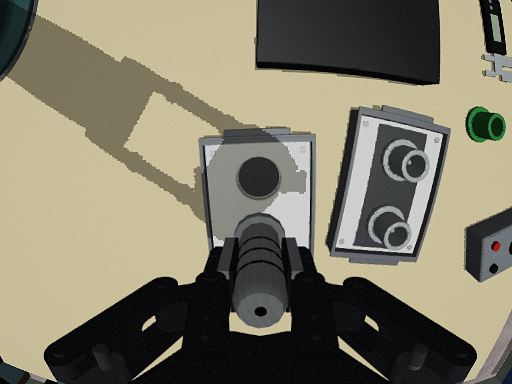

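Request:
play_rows --motion '[[[0.002, 0.001, -0.08], [0, 0, 0]], [[0.002, 0.001, -0.18], [0, 0, 0]], [[0.002, 0.001, -0.26], [0, 0, 0]], [[0.002, 0.001, -0.31], [0, 0, 0]], [[0.002, 0.001, -0.34], [0, 0, 0]], [[0.002, 0.001, -0.36], [0, 0, 0]], [[0.002, 0.001, -0.375], [0, 0, 0]], [[0.002, 0.001, -0.385], [0, 0, 0]], [[0.002, 0.001, -0.385], [0, 0, 0]]]'

```text
time: 32.7
tool_pos: [0.4308, -0.2636, 0.0438]
tcp_rot: [-1.571, 0.001, -0.001]
wrist_force: [0.4, 0.3, -2.6]
width: 0.264
```

```bash
python3 - <<'E'
from h import *
s,p,d,T=wr("w13");print(s["tool_pos"],s["width"],s["wrist_force"],s["time"])
E
```

```text
[ 0.43083918 -0.26359978  0.04377216] 0.2637741948685021 [ 0.43721408  0.31573356 -2.58863252] 32.7
```

View pics/w13.png

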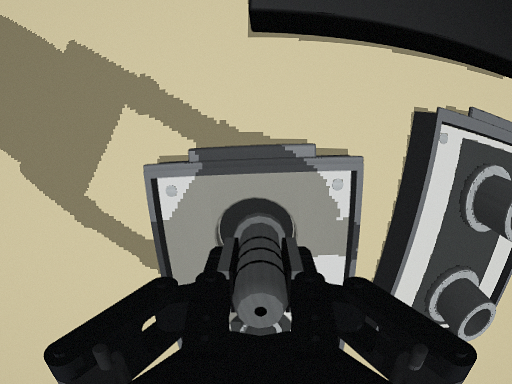

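Request:
play_rows --motion '[[[0, 0, -0.004], [0, 0, 0]], [[0, 0, -0.007], [0, 0, 0]], [[0, 0, -0.009], [0, 0, 0]], [[0, 0, -0.009], [0, 0, 0]]]'

```text
time: 33.25
tool_pos: [0.4308, -0.2636, 0.0403]
tcp_rot: [-1.571, 0.001, -0.001]
wrist_force: [-0.1, 0.3, -0.7]
width: 0.261
```

Request:
play_rows --motion '[[[0, 0, -0.002], [0, 0, 0]], [[0, 0, -0.002], [0, 0, 0]], [[0, 0, -0.002], [0, 0, 0]]]'

```text
time: 33.62
tool_pos: [0.4309, -0.2636, 0.0403]
tcp_rot: [-1.571, 0.001, -0.001]
wrist_force: [-3.9, 2.1, 6.4]
width: 0.266
```

Request:
play_rows --motion '[[[0, 0, 0], [0, 0, 0]], [[0, 0, 0], [0, 0, 0]], [[0, 0, 0], [0, 0, 0]], [[0, 0, 0], [0, 0, 0]], [[0, 0, 0], [0, 0, 0]], [[0, 0, 0], [0, 0, 0]], [[0, 0, 0], [0, 0, 0]]]' --gripper 0

```text
time: 34.5
tool_pos: [0.4308, -0.2635, 0.0393]
tcp_rot: [-1.571, 0.001, -0.001]
wrist_force: [0.2, 0.9, 0.1]
width: 0.995
```

Request:
play_rows --motion '[[[0, 0, 0.03], [0, 0, 0]], [[0, 0, 0.12], [0, 0, 0]], [[0, 0, 0.25], [0, 0, 0]], [[0, 0, 0.36], [0, 0, 0]], [[0.01, 0.08, 0.41], [0, 0, -0.15]], [[0.03, 0.22, 0.41], [0, 0, -0.35]], [[0.05, 0.36, 0.41], [0, 0, -0.55]], [[0.07, 0.5, 0.41], [0, 0, -0.75]], [[0.083, 0.63, 0.41], [0, 0, -0.95]], [[0.083, 0.704, 0.41], [0, 0, -1]]]'

```text
time: 35.75
tool_pos: [0.4642, 0.0205, 0.2044]
tcp_rot: [-1.481, 0.614, -0.616]
wrist_force: [-0.1, 0.2, 0.7]
width: 1.002
```

Request:
play_rows --motion '[[[0, 0, 0], [0, 0, -0.2]], [[0, 0, 0], [0, 0, -0.264]], [[0, 0, 0], [0, 0, -0.264]], [[0, 0, 0], [0, 0, -0.264]]]'

```text
time: 36.25
tool_pos: [0.4641, 0.018, 0.2038]
tcp_rot: [-1.428, 0.774, -0.775]
wrist_force: [0.1, 0.1, 0.7]
width: 0.999
```

```bash
python3 - <<'E'
from h import *
s,p,d,T=wr("w14");R=Ro.from_rotvec(s["tcp_rot"]).as_matrix();print(s["tool_pos"],s["width"],s["q"],s["wrist_force"],s["time"]);print(R[:,0],np.degrees(np.arctan2(R[1,0],R[0,0])))
for l in("insert",):
    for r in cams.mark_of("wrist",l)[:4]: print(l,round(r["conf"],2),W(T,r["xyz"]).round(4))
P=wcloud(d,T)
m=(d>0)&(abs(P[...,0]-.465)<.05)&(abs(P[...,1]-.018)<.05)&(P[...,2]>.08)&(P[...,2]<.105)
Q=P[m];print(len(Q),Q.mean(0));print(cv2.minAreaRect((Q[:,:2]*1000).astype(np.float32)))
h=Q[Q[:,2]>.094];print(len(h),h.mean(0),cv2.minAreaRect((h[:,:2]*1000).astype(np.float32)))
E
```

```text
[0.46408575 0.01798956 0.20377978] 0.9991346808632224 [-1.48972825e-02 -1.23188674e-01  2.06851783e+00  2.86509384e-06
  1.19556924e+00  9.78454478e-01] [0.12523971 0.07999382 0.74563038] 36.25
[ 5.45883612e-01 -8.37860927e-01  3.85395221e-04] -56.91492992789575
insert 0.66 [0.4658 0.0156 0.0526]
2516 [0.46857531 0.02008028 0.09149577]
((466.2510070800781, 18.508384704589844), (60.54352951049805, 36.20317077636719), 32.71086883544922)
1127 [0.4671805  0.0191315  0.09736157] ((466.6388244628906, 18.425251007080078), (43.44415283203125, 21.343971252441406), 32.4234619140625)
```

View pics/w14.png

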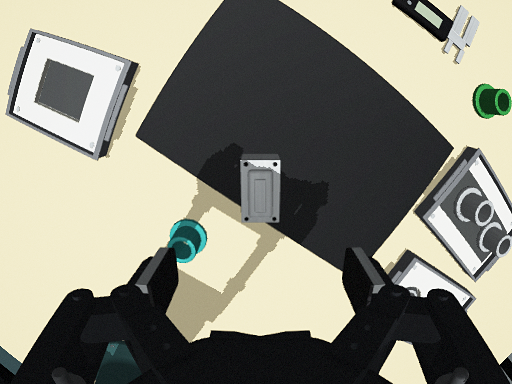

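Request:
play_rows --motion '[[[0.003, 0.001, -0.08], [0, 0, 0]], [[0.003, 0.001, -0.18], [0, 0, 0]], [[0.003, 0.001, -0.27], [0, 0, 0]], [[0.003, 0.001, -0.33], [0, 0, 0]], [[0.003, 0.001, -0.352], [0, 0, 0]], [[0.003, 0.001, -0.352], [0, 0, 0]]]'

```text
time: 37.1
tool_pos: [0.4651, 0.0184, 0.0623]
tcp_rot: [-1.429, 0.775, -0.774]
wrist_force: [0.3, -0.3, 0.4]
width: 1.001
```

Request:
play_rows --motion '[[[0, 0, 0], [0, 0, 0]], [[0, 0, 0], [0, 0, 0]], [[0, 0, 0], [0, 0, 0]], [[0, 0, 0], [0, 0, 0]], [[0, 0, 0], [0, 0, 0]], [[0, 0, 0], [0, 0, 0]], [[0, 0, 0], [0, 0, 0]], [[0, 0, 0], [0, 0, 0]]]' --gripper 1 --squeeze 90

```text
time: 38.1
tool_pos: [0.4662, 0.0186, 0.0638]
tcp_rot: [-1.427, 0.773, -0.776]
wrist_force: [-1.1, 0.8, 5.3]
width: 0.401
```

Request:
play_rows --motion '[[[0, 0, 0.02], [0, 0, 0]], [[0, 0, 0.05], [0, 0, 0]], [[0, 0, 0.1], [0, 0, 0]], [[0, 0, 0.1], [0, 0, 0]]]'

```text
time: 38.6
tool_pos: [0.4666, 0.0184, 0.1041]
tcp_rot: [-1.427, 0.772, -0.777]
wrist_force: [0.5, 0.1, -7.6]
width: 0.4
```

```bash
python3 - <<'E'
from h import *
s,p,d,T=wr("w15");print(s["tool_pos"],s["width"],s["wrist_force"],s["time"])
E
```

```text
[0.46659123 0.01842953 0.10406535] 0.4003066570678632 [ 0.50772866  0.12516063 -7.63218028] 38.6
```

View pics/w15.png

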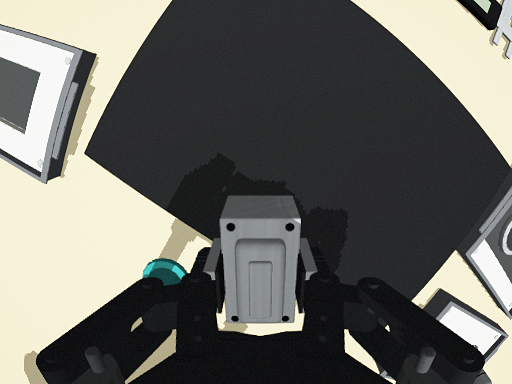

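Request:
play_rows --motion '[[[0, 0, 0.1], [0, 0, 0]], [[0, 0, 0.2], [0, 0, 0]], [[0, 0.08, 0.225], [0, 0, 0.1]], [[-0.02, 0.18, 0.225], [0, 0, 0.3]], [[-0.04, 0.3, 0.225], [0, 0, 0.5]], [[-0.06, 0.42, 0.225], [0, 0, 0.7]], [[-0.08, 0.54, 0.225], [0, 0, 0.9]], [[-0.1, 0.63, 0.225], [0, 0, 1]], [[-0.1, 0.681, 0.225], [0, 0, 1]], [[-0.1, 0.681, 0.225], [0, 0, 1]]]'

```text
time: 39.9
tool_pos: [0.4248, 0.2915, 0.1915]
tcp_rot: [-1.566, 0.164, -0.162]
wrist_force: [-0.2, -0.5, -6.1]
width: 0.404
```

Request:
play_rows --motion '[[[0, 0, 0], [0, 0, 0.2]], [[0, 0, 0], [0, 0, 0.4]], [[0, 0, 0], [0, 0, 0.447]], [[0, 0, 0], [0, 0, 0.447]]]'

```text
time: 40.4
tool_pos: [0.4253, 0.29, 0.1922]
tcp_rot: [-1.569, -0.109, 0.11]
wrist_force: [0.6, 0.9, -5.4]
width: 0.401
```

```bash
python3 - <<'E'
from h import *
s,p,d,T=wr("w16");R=Ro.from_rotvec(s["tcp_rot"]).as_matrix();print(s["tool_pos"],s["width"],s["q"],s["wrist_force"],s["time"]);print(np.degrees(np.arctan2(R[1,0],R[0,0])))
for l in("slot_tray","insert"):
    for r in cams.mark_of("wrist",l)[:4]: print(l,round(r["conf"],2),W(T,r["xyz"]).round(4))
P=wcloud(d,T)
x,y,z=s["tool_pos"]
h=P[(d>0)&(np.hypot(P[...,0]-x,P[...,1]-y)<.033)&(P[...,2]>z+.031)&(P[...,2]<z+.04)]
print(len(h),h.mean(0),cv2.minAreaRect((h[:,:2]*1000).astype(np.float32)))
E
```

```text
[0.42528126 0.28999099 0.19215555] 0.4005471806789092 [ 5.50293734e-01 -1.10125439e-02  1.98591138e+00 -3.61717653e-04
  1.16744857e+00  4.11236969e-01] [ 0.59676559  0.88032434 -5.39176817] 40.4
7.975497734857302
slot_tray 0.87 [0.4305 0.2967 0.002 ]
insert 0.59 [0.4263 0.2887 0.1777]
4616 [0.42687397 0.29283327 0.22643184] ((427.3719482421875, 293.3719177246094), (48.510746002197266, 49.00032424926758), 51.6549072265625)
```

View pics/w16.png

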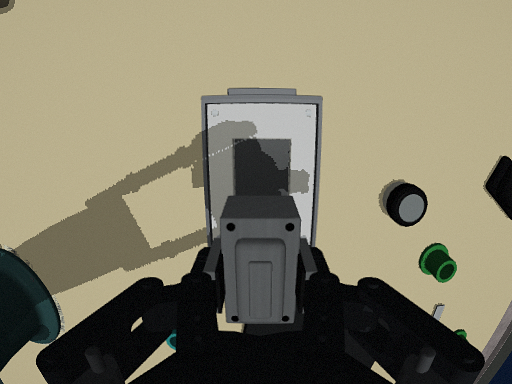

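Request:
play_rows --motion '[[[0.004, 0.003, -0.08], [0, 0, 0]], [[0.004, 0.003, -0.18], [0, 0, 0]], [[0.004, 0.003, -0.26], [0, 0, 0]], [[0.004, 0.003, -0.31], [0, 0, 0]], [[0.004, 0.003, -0.35], [0, 0, 0]], [[0.004, 0.003, -0.38], [0, 0, 0]], [[0.004, 0.003, -0.395], [0, 0, 0]], [[0.004, 0.003, -0.405], [0, 0, 0]], [[0.004, 0.003, -0.405], [0, 0, 0]]]'

```text
time: 41.68
tool_pos: [0.427, 0.2922, 0.0307]
tcp_rot: [-1.568, -0.112, 0.112]
wrist_force: [-0.6, 0.4, -7.3]
width: 0.4
```

```bash
python3 - <<'E'
from h import *
s,p,d,T=wr("w17");print(s["tool_pos"],s["width"],s["wrist_force"],s["time"])
E
```

```text
[0.4270114  0.29222753 0.03070403] 0.39950101751130357 [-0.58723155  0.41541665 -7.34079204] 41.675
```

View pics/w17.png

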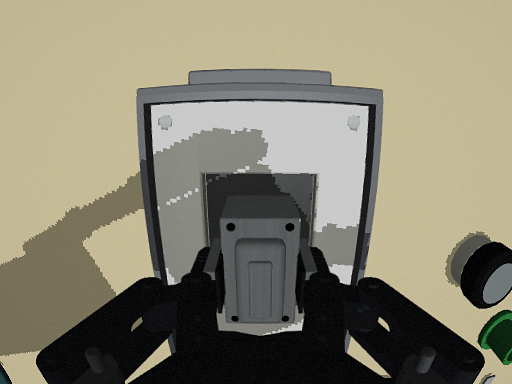

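Request:
play_rows --motion '[[[0, 0, -0.004], [0, 0, 0]], [[0, 0, -0.008], [0, 0, 0]], [[0, 0, -0.011], [0, 0, 0]], [[0, 0, -0.011], [0, 0, 0]]]'

```text
time: 42.22
tool_pos: [0.4267, 0.292, 0.0259]
tcp_rot: [-1.568, -0.112, 0.112]
wrist_force: [-0.3, -0.3, -7.6]
width: 0.403
```

Request:
play_rows --motion '[[[0, 0, -0.002], [0, 0, 0]], [[0, 0, -0.002], [0, 0, 0]], [[0, 0, -0.002], [0, 0, 0]]]'

```text
time: 42.6
tool_pos: [0.4268, 0.292, 0.0258]
tcp_rot: [-1.568, -0.112, 0.112]
wrist_force: [-3.3, -2.1, 1.8]
width: 0.397
```

Contact at the expected height. A hair more, then release.

Request:
play_rows --motion '[[[0, 0, -0.001], [0, 0, 0]], [[0, 0, -0.001], [0, 0, 0]]]'

```text
time: 42.85
tool_pos: [0.4268, 0.2921, 0.0258]
tcp_rot: [-1.568, -0.112, 0.112]
wrist_force: [-5.2, -4.3, 6.0]
width: 0.4
```

Request:
play_rows --motion '[[[0, 0, 0], [0, 0, 0]], [[0, 0, 0], [0, 0, 0]], [[0, 0, 0], [0, 0, 0]], [[0, 0, 0], [0, 0, 0]], [[0, 0, 0], [0, 0, 0]], [[0, 0, 0], [0, 0, 0]], [[0, 0, 0], [0, 0, 0]]]' --gripper 0

```text
time: 43.72
tool_pos: [0.4268, 0.2921, 0.0249]
tcp_rot: [-1.568, -0.112, 0.112]
wrist_force: [0.8, 0.2, 0.1]
width: 1.001
```

Request:
play_rows --motion '[[[0, 0, 0.03], [0, 0, 0]], [[0, 0, 0.12], [0, 0, 0]], [[0, 0, 0.25], [0, 0, 0]], [[0, 0, 0.38], [0, 0, 0]], [[0, 0, 0.5], [0, 0, 0]], [[-0.1, 0.14, 0.5], [0, 0, 0]], [[-0.2, 0.28, 0.5], [0, 0, 0]], [[-0.3, 0.42, 0.5], [0, 0, 0]], [[-0.35, 0.5, 0.5], [0, 0, 0]], [[-0.35, 0.5, 0.5], [0, 0, 0]]]'

```text
time: 44.98
tool_pos: [0.2844, 0.4949, 0.2258]
tcp_rot: [-1.566, -0.116, 0.116]
wrist_force: [0.5, -0.9, -0.1]
width: 0.999
```

```bash
python3 - <<'E'
from h import *
s=bot.read_state();print(s["tool_pos"],s["wrist_force"],s["time"])
p,d=cams.read_camera("top");cv2.imwrite("pics/t9.png",cv2.resize(p[:,:,::-1],(800,600),interpolation=cv2.INTER_CUBIC))
P=cloud("top",d)
def zz(x,y,r):
    m=(d>0)&(np.hypot(P[...,0]-x,P[...,1]-y)<r);return m.sum(),np.percentile(P[m][:,2],[5,50,90,97]).round(4) if m.sum() else 0
for n,a in dict(b1=(.5825,-.317,.022),b2=(.592,-.237,.022),p1=(.4325,-.344,.01),p2=(.430,-.264,.01),ins=(.427,.291,.015)).items(): print(n,zz(*a))
for l in("caliper","loupe"):
    for r in cams.mark_of("top",l)[:1]: print(l,toworld("top",r["xyz"]).round(4))
p,d=cams.read_camera("scene");cv2.imwrite("pics/s9.png",cv2.resize(p[100:300,50:390,::-1],(800,470),interpolation=cv2.INTER_CUBIC))
for l in("bush_a","pin_a","insert"):
    for r in cams.mark_of("scene",l): 
        if r["conf"]>.4: print(l,round(r["conf"],2),toworld("scene",r["xyz"]).round(4))
E
```

```text
[0.28440294 0.49493162 0.22582539] [ 0.5099661  -0.91788664 -0.07789035] 44.975
b1 (np.int64(319), array([0.0272, 0.0487, 0.0638, 0.0652]))
b2 (np.int64(302), array([0.0263, 0.0481, 0.0641, 0.0653]))
p1 (np.int64(133), array([0.0247, 0.0826, 0.0875, 0.0886]))
p2 (np.int64(116), array([0.0273, 0.0847, 0.088 , 0.0889]))
ins (np.int64(140), array([0.0483, 0.0594, 0.0625, 0.0638]))
caliper [ 7.581e-01 -1.810e-02  5.000e-04]
loupe [6.055e-01 2.856e-01 5.000e-04]
bush_a 0.8 [ 0.5934 -0.2376  0.0229]
bush_a 0.79 [0.8285 0.0379 0.001 ]
bush_a 0.71 [6.898e-01 2.095e-01 6.000e-04]
bush_a 0.69 [ 0.5775 -0.3187  0.0231]
bush_a 0.62 [ 3.477e-01  4.930e-02 -2.000e-04]
pin_a 0.69 [ 0.4268 -0.2681  0.0102]
pin_a 0.52 [ 0.4286 -0.3466  0.008 ]
insert 0.94 [0.4271 0.2917 0.0132]
```

View pics/t9.png

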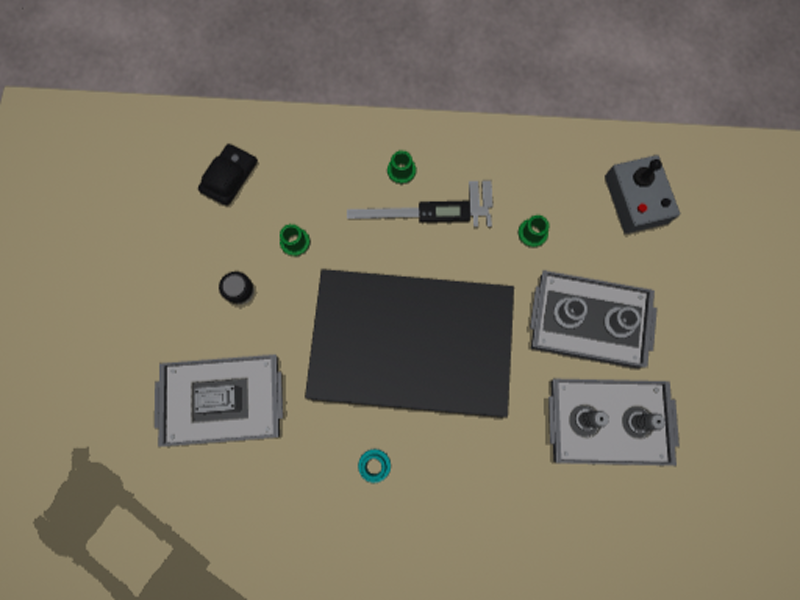

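View pics/s9.png

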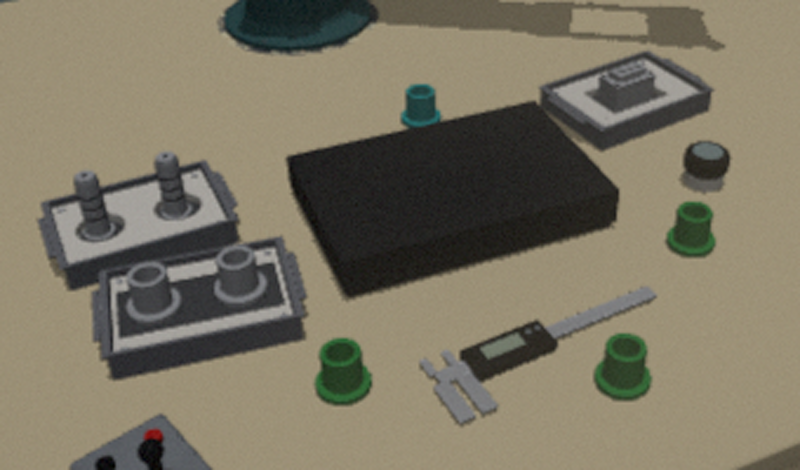

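Both pictures show all five parts upright and seated. Top heights measure bushes about 64, pins about 87 to 88 and insert about 61 mm, which matches what is expected. The caliper, loupe and look-alikes haven't moved.

```bash
python3 -c "
from workcell import bot
print(bot.finish_job())"
```

```text
the job is handed in; nothing more can be done
None
```

The job is handed in, at about 45 s of robot time. Both bushes are on the pegs flange down, both pins stand on their heads in the round pockets, and the core insert lies core side up in the rectangular pocket. I did them in that order, lowering each part to light contact (about 6 N or less) before releasing it.

**Last checks:** Depth from the top camera put the bush tops at about 64 mm, the pin tops at about 87–88 mm and the top of the insert at about 60–64 mm, which all match fully seated parts. In the last top and scene pictures all five parts stand upright in their trays.

**Bystanders:** The caliper and loupe measured within about 2 mm of where they started, which is within measurement error. The green and turquoise look-alikes are still in place in the pictures.

**Disagreements:** The second bush was held about 5 mm off centre in the jaws, so I corrected for that before lowering it. The scene network placed one bush and both pins about 3–5 mm from my own estimates. That is about its stated accuracy and well inside the clearances.

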